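Unwedge the cupboard door and shoot its bolt

ROBOT

A 6-joint arm with a two-finger parallel gripper is mounted at the origin on the work surface. World frame = base frame: x ahead of the robot, y to its left, z up, the work surface at z = 0. Lengths are in m, angles in rad, forces in N, time in s.
With the tool pointing down it reaches from about 0.35 to 0.725 m from the base axis. Payload 6 kg.
Tool frame: the origin (TCP) lies on the centre line of the jaws, within the pads' length; the fingertips stand 8 mm ahead of it and the grasp point (between the pads) lies 11 mm behind it; y points along the fingers, x is the direction in which the jaws open and shut, and the axes are right-handed (so a half turn about y gives the same grasp; the last joint's range is limited). The gripper opens to 85 mm and grips with 20 to 120 N. Pads are 22 mm wide; open, the fingers measure 114 mm over their backs; the gripper's body (76 mm by 85 mm) begins 54 mm behind the grasp point. The pads swing forward as they close: fully open they stand 13 mm farther back than shut.
Start: joints at [1.487, 0.04, 0.085, 0, -1.615, -0.334], TCP at [0.243, 0.548, 0.239] pointing down, gripper open.
Joint ranges: [-2.56, 2.56], [-1.29, 2.01], [-1.08, 1.49], [-3.29, 1.98], [-2.81, -0.18], [-2.99, 2.99]. Speed limits (rad/s): [2.57, 2.57, 3.01, 3.14, 3.14, 3.14].

INTERFACE

Orientations are given as a rotation vector (axis times angle).
In Python, from cell import robot gives the robot as it stands. Calls block until the motion is done:
- robot.reach(position, orientation): joint-space move of the TCP to a pose.
- robot.move_linear(position, frame=None, v=0.15): straight line of the TCP; frame=None keeps the orientation; v is the mean speed in m/s.
- robot.move_joints(angles): joint-space move.
- robot.command_gripper(opening): finger opening in m; the grip force is fixed at half the most; returns when the fingers have stopped.
- robot.hold(seconds).
- robot.ik(position, orientation): joint angles nearest the present ones, or None.
- robot.read_state(): the state.
- robot.camera(name): name is "scene" or "top" or "wrist"; returns the picture (384x512x3 uint8, blue, green, red); there is no depth.
- robot.camera_model(name): a dict with "K" (3x3 intrinsics, pixels), "rvec" (rotation vector, rad) and "tvec" (3), from world to camera coordinates, as OpenCV has them. Camera axes: x right, y down, z forward; pixel columns grow to the right and rows downward; lengths in m; the calibration is good to about 2 mm. A picture is of the moment at which its call begins: read the wrist's pose just before it. camera_model takes no time and is no camera call; for the wrist camera it gives the pose at the moment of the call.
A pose or a line that the arm cannot do raises robot.Unreachable and nothing moves.
- robot.sign_off(): hands the job in, once; it reports no verdict.
The state is a dict: "clock": time; "q": joint angles; "qd": joint speeds; "joint_torque": joint torques, N m; "tool_pos": TCP position; "tool_rot": TCP orientation; "force": force on the tool from outside, world axes, zero at the start; "moment": the same for the moment, N m; "width": finger opening in m.
Only numpy, scipy, OpenCV 4.12 (cv2) and the standard library are available. Lean on these libraries where they do the work, as an engineer would, in place of code of your own. Each camera call takes 0.05 s, during which the arm holds its last target.

TASK

This little cupboard lies on its back on the joinery bench, its new door still packed over by an orange wedge in the gap in front of the bolt. Draw the wedge up out of the gap and put it in the blue tray with the other wedges, and shoot the bolt fully home through its keeper. Keep the door shut all the while, and leave the try square, screw jar and screwdriver where they lie.

Things in the scene. Friction and masses are not known exactly. Their poses are not given: they have to be found in the camera images.
- cupboard: Pale wooden cupboard, brown door, on its back, fixed to the bench: 360 mm along x, 440 along y, 150 high. Origin: centre of its underside; z up. The face (45 mm frame and inset boarded door, flush) is 150 mm above the origin. The door is hinged on the +y side; its closing edge is at y = -169 mm, then comes a gap 6 mm wide and 22 mm deep, then the -y stile of the frame.
- door (a joint): Angle of the door in rad: 0 shut and flush with the frame; grows as the closing edge rises. Only its weight (0.9 kg) keeps it shut.
- bolt (a joint): Travel of the bolt in m: 0 drawn back, 0.044 fully home against its stop, the tip then 5 mm out beyond the far side of the keeper. It starts drawn (0 to 0.006), slides towards the cupboard's -y, drags with about 4 N and stays where it is left. The wedge, while in the gap, blocks it at about 0.010.
- bolt_knob (a point): Centre of the bolt's black ball knob, 16 mm across, 36 mm above the face, on an upright post 8 mm across; moves with the bolt. The bolt is a rod 10 mm across lying on the door along the cupboard's y, axis 8 mm above the face. Its guide straps (17 mm wide) stand 15 mm above the face: 5 mm behind the drawn knob, 48 mm ahead of it, and at the door's edge. Nothing but knob and post is higher.
- bolt_tip (a point): Centre of the bolt's leading end, 91 mm ahead of the knob (to the cupboard's -y) and 28 mm lower; moves with the bolt.
- keeper (a point): Centre of the mouth of the keeper, the steel arch on the -y stile that the bolt enters: 20 mm long (from this point on towards the cupboard's -y), 22 mm wide, its top 17 mm above the face.
- wedge_center (a point): Middle of the orange wedge standing toe down in the gap, before the bolt's tip: 64 mm tall, 30 mm wide along the gap (its x), 4 mm thick at the toe, 12 at the head (its y; flat face on -y against the stile, sloping face on +y). Half-way up, mid-thickness there; the head's middle lies 2 mm more to +y. 16 mm is in the gap, 48 mm stands above the face. 20 to 40 g, held by weight and friction.
- tray: Blue plastic open tray, loose, 0.5 kg: 180 mm along its x, 120 along y, 45 high, walls and floor 4 mm. Origin: centre of its underside; z up. Two more such wedges lie flat across it at x = -62 and -25 mm, up to 16 mm above the bench; the +x half is empty.
- square: Try square lying flat on the door, clear of the bolt: dark wooden stock 120 x 30 x 16 mm along its x (origin under the corner end, stock running to its -x) and a steel blade 145 x 40 mm square to it, running to its -y at the +x side of the door.
- screw_jar: White plastic jar of screws with a red lid, 66 mm across, 80 mm high, on the bench; origin at the centre of its underside.
- screwdriver: Yellow-handled screwdriver, 150 mm long along its x, 26 mm thick, lying on the bench; origin under its middle.
There are look-alikes about, which are no part of the job. Leave any black or purple look-alike of the part that bears wedge_center alone. Leave any green look-alike of the tray alone.

How it is judged:
On the way, in this order (a step that is already met when the one before it is completed fails the run):
1. the wedge is drawn up clear of the gap (z of wedge_center in the frame of cupboard above 0.186 m), for 0.1 s.
2. the bolt is shot fully home through the keeper (value of joint bolt above 0.04 m), for 0.2 s.
At the end, for the whole second after the job is handed in: The bolt is at 0.040 m of travel or more (its tip through the whole keeper), the door is shut (under 0.02 rad), and the wedge lies released inside the tray (its centre between the tray's walls and below its 45 mm rim), the tray standing still on the bench (value of joint bolt above 0.04 m and value of joint door below 0.02 rad and x of wedge_center in the frame of tray between -0.086 and 0.086 m and y of wedge_center in the frame of tray between -0.056 and 0.056 m and z of wedge_center in the frame of tray between 0 and 0.045 m and linear speed of tray below 0.02 m/s and height (world z) of tray below 0.01 m); the robot touches nothing.
It fails at once if the door is lifted open (over 0.06 rad) (value of joint door above 0.06 rad).
It fails at once if the try square is shifted by more than 30 mm (distance of square from where it was at the start of the episode above 0.03 m).
It fails at once if the screw jar is shifted by more than 30 mm (distance of screw_jar from where it was at the start of the episode above 0.03 m).
It fails at once if the screwdriver is shifted by more than 30 mm (distance of screwdriver from where it was at the start of the episode above 0.03 m).
It also fails if it takes over 58 s, if anything falls off the work surface, if the arm or the gripper's body presses on something with over 40 N, if the wrist force passes 120 N, or if a joint passes its speed limit or range.

## Working session

There is one attempt and no reset: what is moved stays moved. The work goes in short steps, each a Python script; the robot and the scene stay as the last script left them, time stands still between calls to the robot, and variables do not carry over. Pictures are saved under pics/ and viewed, and the job is handed in when it is done.

```bash
ls; mkdir -p pics; python3 - <<'E'
from cell import robot
import cv2
for n in ("scene","top","wrist"):
    m=robot.camera_model(n); im=robot.camera(n); cv2.imwrite(f"pics/{n}0.png",im)
    print(n,m)
s=robot.read_state(); print(s['clock'],s['tool_pos'],s['tool_rot'],s['width'],s['force'])
E
```

```text
pics
scene {'K': array([[420.10347512,   0.        , 261.59745765],
       [  0.        , 420.10347512, 189.2572473 ],
       [  0.        ,   0.        ,   1.        ]]), 'rvec': array([ 0.68568826,  2.55075212, -1.2120021 ]), 'tvec': array([ 0.51997615, -0.03705563,  1.45414984])}
top {'K': array([[365.84192655,   0.        , 254.30859982],
       [  0.        , 365.84192655, 190.87633753],
       [  0.        ,   0.        ,   1.        ]]), 'rvec': array([ 2.10118956, -2.12684899,  0.20901023]), 'tvec': array([-0.06439293,  0.59705582,  1.05208385])}
wrist {'K': array([[290.11678932,   0.        , 255.0667367 ],
       [  0.        , 290.11678932, 191.36204372],
       [  0.        ,   0.        ,   1.        ]]), 'rvec': array([-1.60093751,  2.46592517,  0.3979392 ]), 'tvec': array([ 0.60051751, -0.04226349,  0.3801563 ])}
0.15 [0.2432817  0.54821092 0.23851331] [-0.98288557  1.50939882 -1.51093825] 0.08537842798729603 [ 0.87369696 -0.76386666  0.02870033]
```

View pics/scene0.png

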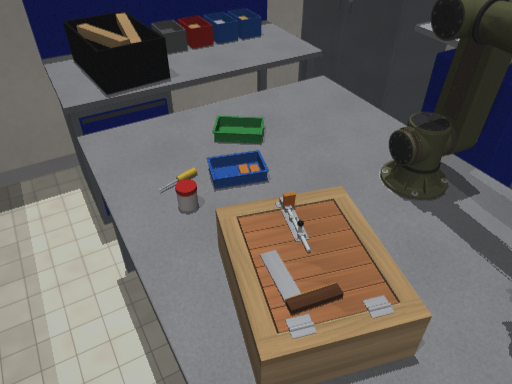

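View pics/top0.png

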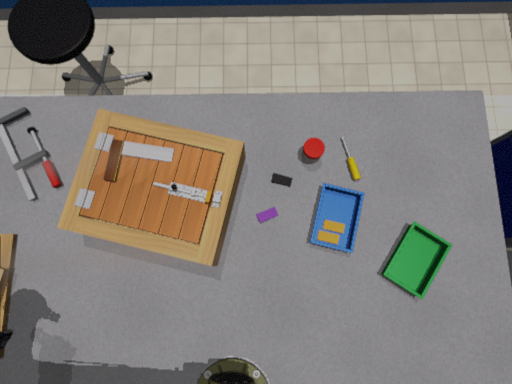

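View pics/wrist0.png

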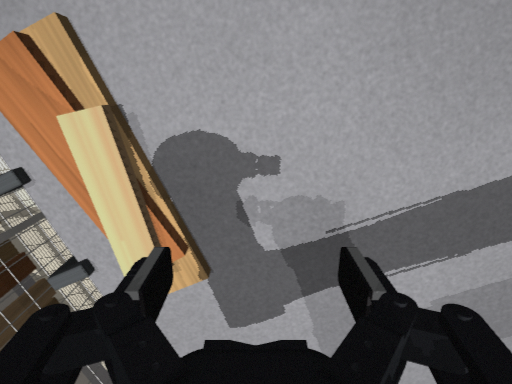

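The scene view shows the cupboard, with the wedge near (289,198), the knob near (300,224) and the blue tray near (238,168). The top view has the bolt at about (175,187), the tray at (337,218), and black and purple look-alikes at (282,180) and (267,215). I'll enlarge crops next.

```bash
cat > h.py <<'E'
from cell import robot
import cv2, numpy as np
from scipy.spatial.transform import Rotation as R
def P(m):
    Rm=cv2.Rodrigues(np.array(m['rvec'],float))[0]; return np.array(m['K'])@np.c_[Rm,np.array(m['tvec'])]
def proj(m,p):
    q=P(m)@np.append(p,1); return q[:2]/q[2]
def onz(m,uv,z):
    p=P(m); A=np.c_[p[:,0],p[:,1],-np.array([uv[0],uv[1],1.])]
    return np.r_[np.linalg.solve(A,-(p[:,2]*z+p[:,3]))[:2],z]
def tri(ms,uvs):
    A=[]
    for m,(u,v) in zip(ms,uvs):
        p=P(m); A+= [u*p[2]-p[0],v*p[2]-p[1]]
    X=np.linalg.svd(np.array(A))[2][-1]; X=X[:3]/X[3]
    return X,[proj(m,X)-np.array(uv) for m,uv in zip(ms,uvs)]
def crop(im,x0,y0,x1,y1,f,name):
    c=cv2.resize(im[y0:y1,x0:x1],None,fx=f,fy=f,interpolation=cv2.INTER_CUBIC); cv2.imwrite(name,c)
E
python3 - <<'E'
from h import *
t=cv2.imread('pics/top0.png'); s=cv2.imread('pics/scene0.png')
crop(t,55,105,255,270,4,'pics/topA.png'); crop(t,250,120,390,260,4,'pics/topB.png')
crop(s,260,180,340,260,7,'pics/scA.png'); crop(s,200,140,280,195,7,'pics/scB.png')
m=robot.camera_model('top')
for n,uv in dict(c1=(104,112),c2=(245,137),c3=(213,263),c4=(62,205)).items(): print(n,onz(m,uv,.15))
for n,uv in dict(t1=(324,184),t2=(363,193),t3=(350,252),t4=(311,243)).items(): print(n,onz(m,uv,.045))
for n,uv in dict(jar=(314,148)).items(): print(n,onz(m,uv,.08))
for n,uv in dict(blk=(282,180),pur=(267,215),sd1=(342,138),sd2=(357,178)).items(): print(n,onz(m,uv,.0))
E
```

```text
c1 [0.81873154 0.36472289 0.15      ]
c2 [ 0.73631588 -0.04694488  0.15      ]
c3 [0.38187464 0.04123539 0.15      ]
c4 [0.54466757 0.46207518 0.15      ]
t1 [ 0.61824354 -0.28721001  0.045     ]
t2 [ 0.58839747 -0.40554043  0.045     ]
t3 [ 0.4100325  -0.35423331  0.045     ]
t4 [ 0.43797154 -0.23937809  0.045     ]
jar [ 0.72348374 -0.25554462  0.08      ]
blk [ 0.6431124 -0.1612058  0.       ]
pur [ 0.53004736 -0.11072696  0.        ]
sd1 [ 0.78285363 -0.36293184  0.        ]
sd2 [ 0.64663854 -0.40319576  0.        ]
```

View pics/topA.png

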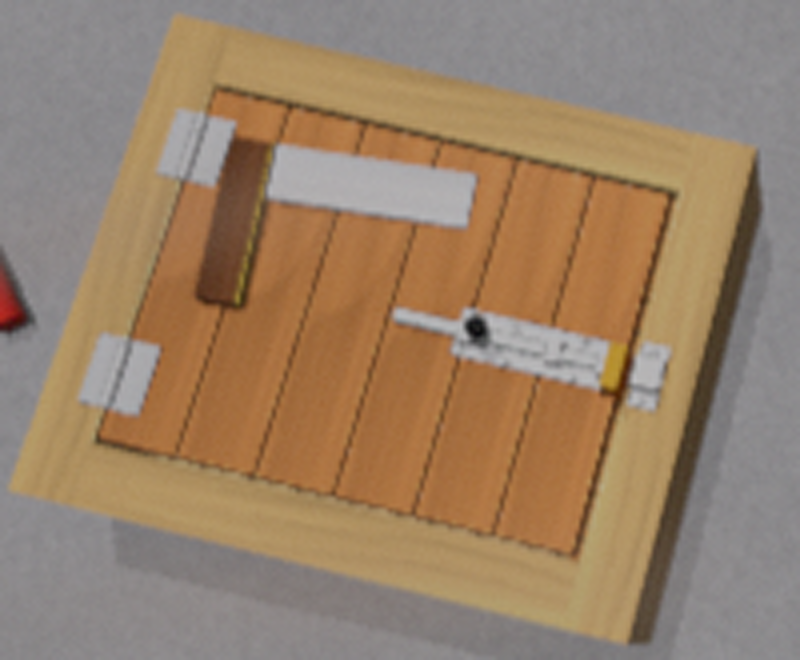

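View pics/scA.png

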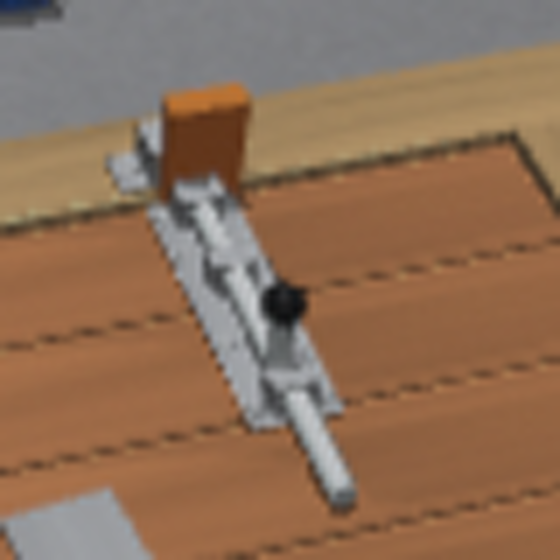

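View pics/topB.png

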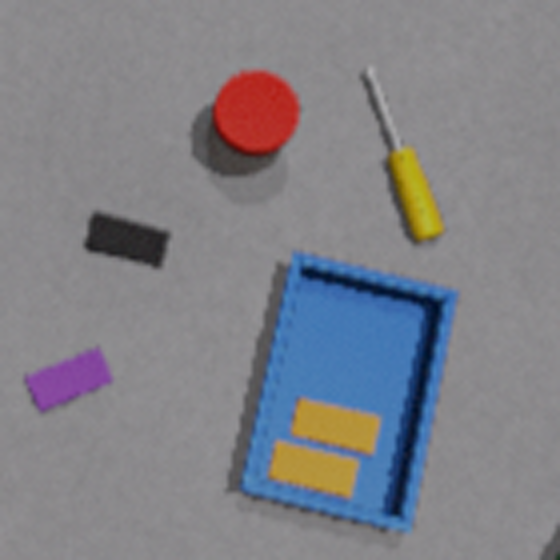

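```bash
python3 - <<'E'
from h import *
from scipy.optimize import least_squares
mt=robot.camera_model('top'); ms=robot.camera_model('scene')
T=lambda x,y,f=4,ox=55,oy=105:((x+.5)/f-.5+ox,(y+.5)/f-.5+oy)
S=lambda x,y:((x+.5)/7-.5+260,(y+.5)/7-.5+180)
cor=[T(177,14),T(757,150),T(632,643),T(10,490)]
L=[(.18,.22),(.18,-.22),(-.18,-.22),(-.18,.22)]
def f(p):
    c,s=np.cos(p[2]),np.sin(p[2])
    return np.concatenate([proj(mt,[p[0]+c*x-s*y,p[1]+s*x+c*y,.15])-uv for (x,y),uv in zip(L,cor)])
r=least_squares(f,[.6,.2,-.1]); print(r.x,np.round(r.fun,1))
x,y,a=r.x; Rz=R.from_euler('z',a).as_matrix(); o=np.array([x,y,0])
for n,u,v in [('wedgehead',T(614,368),S(207,98)),('knob',T(477,329),S(284,302)),('wl',T(607,343),S(248,88)),('wr',T(600,391),S(165,95))]:
    X,e=tri([mt,ms],[u,v]); print(n,X,'cup',Rz.T@(X-o),np.round(e,1))
Tb=lambda x,y:T(x,y,4,250,120)
cor=[Tb(297,254),Tb(457,290),Tb(409,530),Tb(242,490)]
L=[(.09,.06),(.09,-.06),(-.09,-.06),(-.09,.06)]
def g(p):
    c,s=np.cos(p[2]),np.sin(p[2])
    return np.concatenate([proj(mt,[p[0]+c*x-s*y,p[1]+s*x+c*y,.045])-uv for (x,y),uv in zip(L,cor)])
r2=least_squares(g,[.51,-.32,-.1]); print('tray',r2.x,np.round(r2.fun,1))
c,s=np.cos(r2.x[2]),np.sin(r2.x[2])
for lx in(-.062,-.025): print(proj(mt,[r2.x[0]+c*lx,r2.x[1]+s*lx,.016]))
import json; json.dump(dict(cup=list(r.x),tray=list(r2.x)),open('pose.json','w'))
s_=robot.read_state(); print(R.from_rotvec(s_['tool_rot']).as_matrix())
E
```

```text
[ 0.60291255  0.21217533 -0.24873135] [-0.1 -0.1  0.6 -0.8 -0.4  0.5 -0.   0.3]
wedgehead [0.5540053  0.05112383 0.19603764] cup [-0.00775537 -0.16813495  0.19603764] [[-0.2  0.2]
 [-0.2 -0. ]]
knob [0.58387548 0.14545096 0.1853625 ] cup [-0.00202536 -0.06935741  0.1853625 ] [[-0.2  0.2]
 [-0.2 -0. ]]
wl [0.55707289 0.06239138 0.2123715 ] cup [-0.00755597 -0.15645899  0.2123715 ] [[-3.5  4.2]
 [-4.3 -0.7]]
wr [0.55431934 0.04952034 0.19417913] cup [-0.00705626 -0.16961178  0.19417913] [[ 4.  -5.6]
 [ 5.3  0.7]]
tray [ 0.51532425 -0.32295752 -0.25927004] [ 0.4  1.  -1.3  1.3 -0.7 -1.1  1.6 -1.1]
[331.3640653  237.59356569]
[333.80747427 225.95359485]
[[-4.05708285e-01 -4.29987029e-04  9.14002518e-01]
 [-9.14001605e-01 -1.29895415e-03 -4.05708491e-01]
 [ 1.36169675e-03 -9.99999064e-01  1.33987625e-04]]
```

View pics/scB.png

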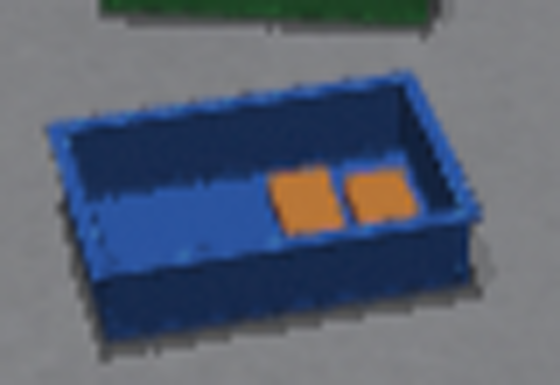

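```bash
cat >> h.py <<'E'
import json
PO=json.load(open('pose.json'))
x_,y_,a_=PO['cup']; Rc=R.from_euler('z',a_).as_matrix(); oc=np.array([x_,y_,0])
cupw=lambda p: Rc@np.array(p,float)+oc
wcup=lambda p: Rc.T@(np.array(p)-oc)
def rot(dirx):  # tool x horizontally along dirx, tool y down
    dx=np.array([*dirx[:2],0.])/np.linalg.norm(dirx[:2]); ty=np.array([0,0,-1.])
    return R.from_matrix(np.c_[dx,ty,np.cross(dx,ty)]).as_rotvec()
ycup=Rc[:,1]; xcup=Rc[:,0]
def st(): 
    s=robot.read_state(); print('t%.2f'%s['clock'],'pos',np.round(s['tool_pos'],4),'cup',np.round(wcup(s['tool_pos']),4),'F',np.round(s['force'],1),'w%.4f'%s['width'],'q',np.round(s['q'],2)); return s
E
python3 - <<'E'
from h import *
q=rot(-ycup); p=cupw([-.005,-.165,.33])
print(robot.ik(p,q), robot.ik(p,rot(ycup)), robot.ik(cupw([-.005,-.04,.19]),rot(xcup)), robot.ik(cupw([-.005,-.04,.19]),rot(-xcup)))
robot.reach(p,q); st()
for i,dp in enumerate([[0,0,0],[.06,.06,0]]):
    if i: robot.move_linear(p+Rc@np.array(dp))
    m=robot.camera_model('wrist'); im=robot.camera('wrist'); cv2.imwrite(f'pics/w{i+1}.png',im)
    json.dump({k:np.array(v).tolist() for k,v in m.items()},open(f'pics/w{i+1}.json','w'))
    Rm=cv2.Rodrigues(m['rvec'])[0]; print('cam cup',wcup(-Rm.T@m['tvec']))
    print('wedge head px',proj(m,cupw([-.0075,-.168,.198])),'knob',proj(m,cupw([-.003,-.0695,.186])))
st()
E
```

```text
[ 0.45417106 -0.03705554  0.17355593  0.         -1.78140779  0.86789392] [ 4.54171057e-01 -3.70555386e-02  1.73555927e-01  4.44089210e-16
 -1.78140779e+00 -2.27369873e+00] [ 0.61458846  0.07608511  0.03283067  0.         -1.52754189  2.27827284] [ 0.61458846  0.07608511  0.03283067  0.         -1.52754189 -0.86331981]
t2.27 pos [0.5574 0.0542 0.3297] cup [-0.0052 -0.1643  0.3297] F [0.2 0.1 0.5] w0.0854 q [ 0.46 -0.04  0.17 -0.   -1.78  0.87]
cam cup [ 0.07544464 -0.16331556  0.46484507]
wedge head px [260.13375095 185.66033892] knob [161.2269092  177.78396677]
cam cup [ 0.1354402  -0.104121    0.46525096]
wedge head px [317.38554279 241.29367475] knob [222.78022281 232.17588251]
t3.09 pos [0.63   0.0966 0.3305] cup [ 0.0547 -0.1053  0.3305] F [-0.1 -0.6 -0.4] w0.0854 q [ 0.47  0.17  0.39  0.   -1.79  0.86]
```

```bash
python3 - <<'E'
from h import *
a=cv2.imread('pics/w1.png'); b=cv2.imread('pics/w2.png')
crop(a,130,140,330,230,4,'pics/w1c.png'); crop(b,190,190,390,290,4,'pics/w2c.png')
E
```

```text
(no output)
```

View pics/w1c.png

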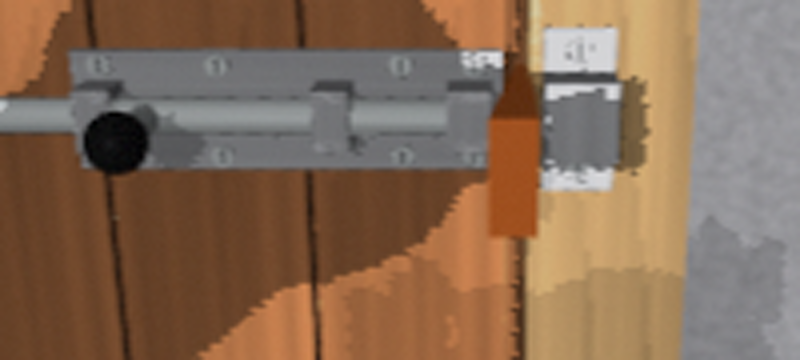

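View pics/w2c.png

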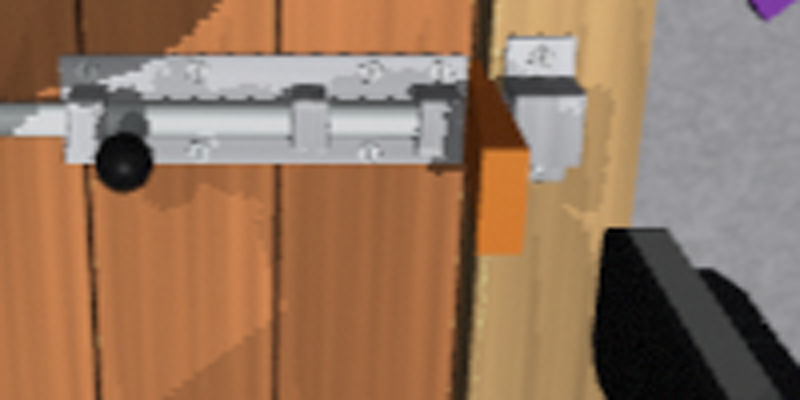

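View pics/w1.png

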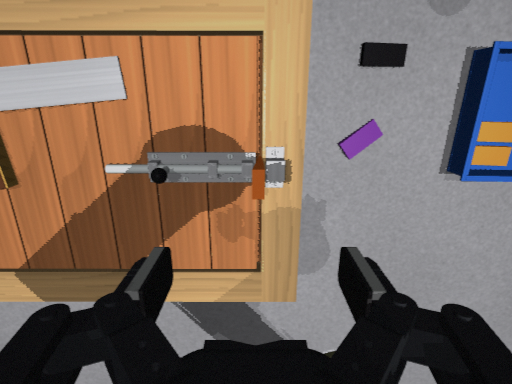

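```bash
python3 - <<'E'
from h import *
m1=json.load(open('pics/w1.json'));m2=json.load(open('pics/w2.json'))
mt=robot.camera_model('top'); ms=robot.camera_model('scene')
A=lambda x,y:((x+.5)/4-.5+130,(y+.5)/4-.5+140)
B=lambda x,y:((x+.5)/4-.5+190,(y+.5)/4-.5+190)
T=lambda x,y,f=4,ox=55,oy=105:((x+.5)/f-.5+ox,(y+.5)/f-.5+oy)
S=lambda x,y:((x+.5)/7-.5+260,(y+.5)/7-.5+180)
for n,a,b,t,s in [('head',(513.5,177.5),(503,201),(614,368),(207,98)),('knob',(116,142),(124,162),(477,329),(284,302))]:
    X,e=tri([m1,m2],[A(*a),B(*b)]); print(n,X,wcup(X),np.round(e,1).tolist())
    X,e=tri([m1,m2,mt,ms],[A(*a),B(*b),T(*t),S(*s)]); print(' 4v',X,wcup(X),np.round(e,1).tolist())
for n,a,b in [('hl',(514.5,118),(505,149)),('hr',(512.5,237),(501.5,254))]:
    X,e=tri([m1,m2],[A(*a),B(*b)]); print(n,X,wcup(X)); 
# gap points (door edge/stile) on face and cupboard outer edge
for n,a,b in [('edge',(683,360),(0,0))]: print(wcup(onz(m1,A(*a),.15)))
print('keeper', [wcup(onz(m1,A(*p),.167)) for p in [(545,85),(615,85),(545,165),(613,168)]])
print('gap', wcup(onz(m1,A(523,330),.15)),wcup(onz(m2,B(468,300),.15)))
E
```

```text
head [0.55632554 0.0528355  0.19780765] [-0.00592791 -0.16590477  0.19780765] [[-0.0, 0.0], [0.0, -0.0]]
 4v [0.55467039 0.0519184  0.19610465] [-0.00730635 -0.1672011   0.19610465] [[1.3, 0.9], [0.9, 0.4], [-0.4, -0.1], [-0.2, 0.2]]
knob [0.58626092 0.14677809 0.18700716] [-4.00430615e-05 -6.74838865e-02  1.87007156e-01] [[-0.0, 0.1], [0.0, -0.1]]
 4v [0.58480088 0.14631697 0.18590317] [-0.00134164 -0.06829023  0.18590317] [[1.2, 1.0], [1.0, 0.6], [-0.5, -0.2], [-0.3, 0.2]]
hl [0.57005363 0.04930312 0.19635979] [ 0.00824729 -0.16594893  0.19635979]
hr [0.5426042  0.05641114 0.20024362] [-0.02010721 -0.16581701  0.20024362]
[-0.07747351 -0.21726006  0.15      ]
keeper [array([ 0.00999093, -0.17440274,  0.167     ]), array([ 0.00998921, -0.19269524,  0.167     ]), array([-0.01178   , -0.17465346,  0.167     ]), array([-0.01261642, -0.19285087,  0.167     ])]
gap [-0.06767817 -0.16936724  0.15      ] [-0.06574651 -0.16820018  0.15      ]
```

Both wrist views put the head at z≈0.198, which matches the text. I'll lower the open gripper over the wedge and check the centring against the jaws.

```bash
python3 - <<'E'
from h import *
q=rot(-ycup); h=np.array([0.5558,0.0525,0])
robot.command_gripper(0.06)
robot.reach(h+[0,0,.26],q); robot.move_linear(h+[0,0,.222],v=.1); robot.hold(.2)
st(); m=robot.camera_model('wrist'); im=robot.camera('wrist'); cv2.imwrite('pics/w3.png',im)
json.dump({k:np.array(v).tolist() for k,v in m.items()},open(f'pics/w3.json','w'))
crop(im,100,120,420,340,2.5,'pics/w3c.png')
print(proj(m,h+[0,0,.198]))
E
```

```text
t4.72 pos [0.5562 0.0526 0.2229] cup [-0.006  -0.1662  0.2229] F [ 0.2  0.8 -1.1] w0.0602 q [ 0.45 -0.07 -0.06  0.   -1.59  0.87]
[257.17374959 234.53972805]
```

View pics/w3c.png

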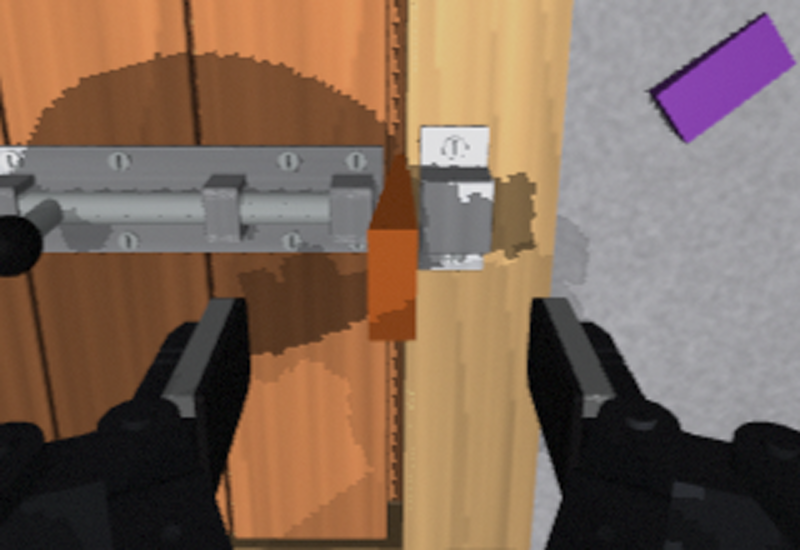

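```bash
python3 - <<'E'
from h import *
h=np.array([0.5558,0.0525,0])-0.001*ycup
robot.move_linear(h+[0,0,.183],v=.08); robot.hold(.1); st()
robot.command_gripper(0.0); robot.hold(.2); st()
im=robot.camera('wrist'); crop(im,100,120,420,340,2.5,'pics/w4c.png')
im=robot.camera('scene'); crop(im,240,140,340,240,6,'pics/s4c.png')
E
```

```text
t5.52 pos [0.5558 0.0516 0.1837] cup [-0.0061 -0.1673  0.1837] F [-0.5  0.   0.4] w0.0600 q [ 0.45 -0.07 -0.13  0.   -1.51  0.87]
t6.22 pos [0.5555 0.0512 0.1831] cup [-0.0063 -0.1677  0.1831] F [-0.5 -2.4  2.4] w0.0103 q [ 0.45 -0.07 -0.13  0.   -1.51  0.87]
```

View pics/w4c.png

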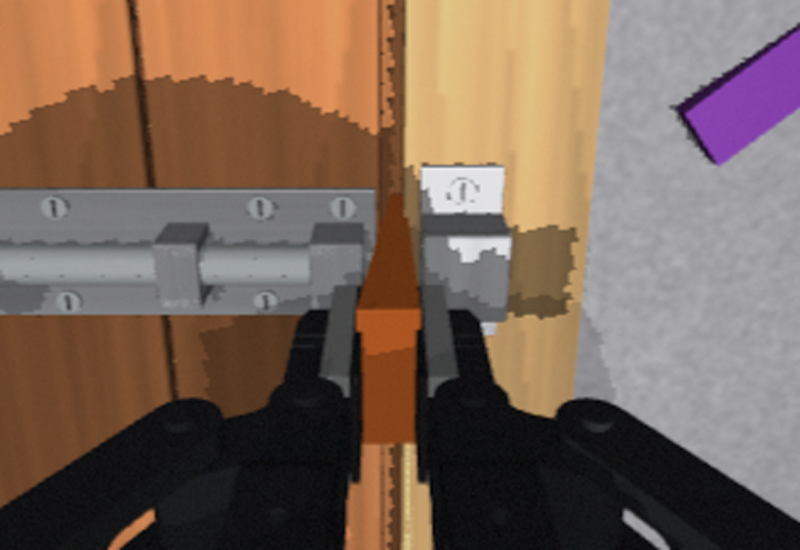

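View pics/s4c.png

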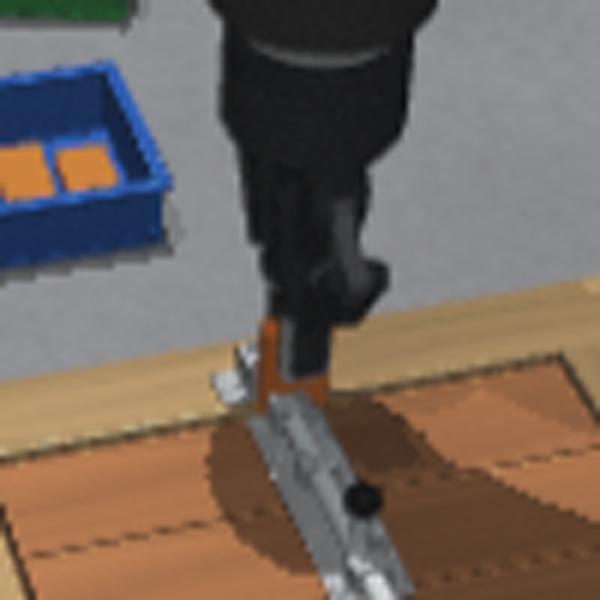

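The jaws hold the wedge centrally (opening 10.3 mm). In the crop the head spans about x 357–418, between the pads. Lifting now.

```bash
python3 - <<'E'
from h import *
p=np.array(robot.read_state()['tool_pos'])
robot.move_linear(p+[0,0,.008],v=.05); st()
robot.move_linear(p+[0,0,.05],v=.08); robot.hold(.15); st()
im=robot.camera('scene'); crop(im,240,140,340,240,6,'pics/s5c.png')
robot.move_linear(p+[0,0,.10],v=.15); st()
im=robot.camera('wrist'); crop(im,100,120,420,340,2.5,'pics/w5c.png')
x,y,a=PO['tray']; Rt=R.from_euler('z',a).as_matrix()
t=Rt@[.035,-.02,0]+[x,y,0]; print('target',t, robot.ik(t+[0,0,.08],rot(-Rt[:,1])))
E
```

```text
t6.63 pos [0.5558 0.0516 0.1918] cup [-0.0061 -0.1672  0.1918] F [ 0.3 -0.5 -0.6] w0.0102 q [ 0.45 -0.07 -0.11 -0.   -1.53  0.87]
t7.46 pos [0.5553 0.0512 0.2324] cup [-0.0065 -0.1677  0.2324] F [-0.1  0.  -0.4] w0.0099 q [ 0.45 -0.07 -0.04 -0.   -1.61  0.87]
t7.99 pos [0.5556 0.0515 0.2831] cup [-0.0063 -0.1674  0.2831] F [ 0.7  0.2 -0.3] w0.0101 q [ 0.45 -0.06  0.06 -0.   -1.7   0.87]
target [ 0.54402696 -0.35126219  0.        ] [-0.26502399  0.20249203 -0.02959948  0.         -1.33870481  1.57655028]
```

View pics/s5c.png

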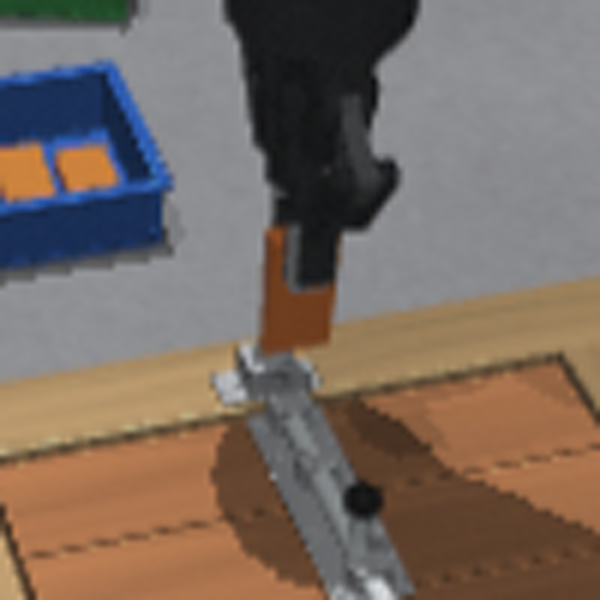

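View pics/w5c.png

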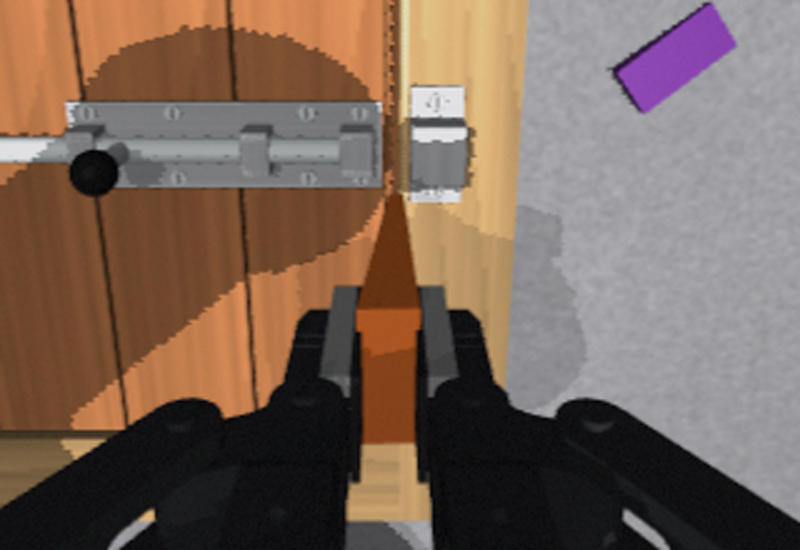

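The wedge is up: in the scene crop its toe is at (295,350), clear of the keeper, and the gap is empty with the door flush. Next I carry it to the tray.

```bash
python3 - <<'E'
from h import *
x,y,a=PO['tray']; Rt=R.from_euler('z',a).as_matrix()
t=Rt@[.035,-.02,0]+[x,y,0]
robot.reach(t+[0,0,.2],rot(-Rt[:,1])); robot.move_linear(t+[0,0,.11],v=.2); robot.hold(.1); st()
m=robot.camera_model('wrist'); im=robot.camera('wrist'); cv2.imwrite('pics/w6.png',im)
print([np.round(proj(m,Rt@[lx,ly,.045]+[x,y,0])).tolist() for lx,ly in [(.09,.06),(.09,-.06),(-.09,-.06),(-.09,.06)]])
im=robot.camera('scene'); crop(im,180,100,280,200,6,'pics/s6c.png')
E
```

```text
t10.26 pos [ 0.5452 -0.3516  0.1127] cup [ 0.0829 -0.5606  0.1127] F [-0.2 -0.6  0.7] w0.0102 q [-0.26  0.19  0.01  0.   -1.39  1.58]
[[141.0, 136.0], [314.0, 136.0], [301.0, 341.0], [166.0, 341.0]]
```

View pics/w6.png

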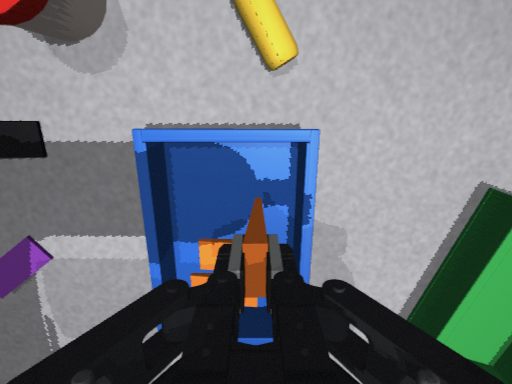

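View pics/s6c.png

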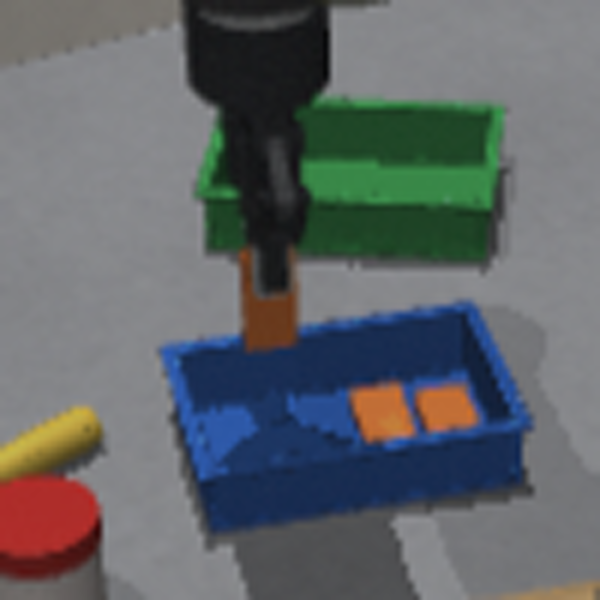

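The wedge hangs over the empty half of the blue tray: in the wrist view its toe is at about (257,200), between walls at x=150 and x=310. Lowering and releasing it now.

```bash
python3 - <<'E'
from h import *
p=np.array(robot.read_state()['tool_pos'])
robot.move_linear([p[0],p[1],.062],v=.12); s=st()
z=.062
while z>.052:
    z-=.003; robot.move_linear([p[0],p[1],z],v=.03); s=st()
    if s['force'][2]>4: break
robot.command_gripper(.035); robot.hold(.3)
robot.move_linear([p[0],p[1],.15],v=.2); st()
im=robot.camera('wrist'); cv2.imwrite('pics/w7.png',im)
im=robot.camera('scene'); crop(im,180,100,280,200,6,'pics/s7c.png')
E
```

```text
t10.91 pos [ 0.5451 -0.3518  0.0625] cup [ 0.0828 -0.5608  0.0625] F [-0.1 -0.5 -0.3] w0.0100 q [-0.27  0.22 -0.05  0.   -1.31  1.58]
t11.16 pos [ 0.5452 -0.3516  0.0596] cup [ 0.0828 -0.5606  0.0596] F [ 0.3 -0.4 -1. ] w0.0099 q [-0.27  0.22 -0.05  0.   -1.3   1.58]
t11.41 pos [ 0.5448 -0.3515  0.0558] cup [ 0.0825 -0.5606  0.0558] F [ 0.2 -0.6 -0.7] w0.0102 q [-0.27  0.22 -0.05 -0.   -1.3   1.58]
t11.66 pos [ 0.5454 -0.3519  0.054 ] cup [ 0.0831 -0.5609  0.054 ] F [-0.4  0.6  4.1] w0.0099 q [-0.27  0.22 -0.06  0.   -1.29  1.58]
t12.95 pos [ 0.545  -0.3514  0.1501] cup [ 0.0826 -0.5605  0.1501] F [-0.5  0.4 -0.3] w0.0352 q [-0.27  0.17  0.07 -0.   -1.46  1.58]
```

View pics/w7.png

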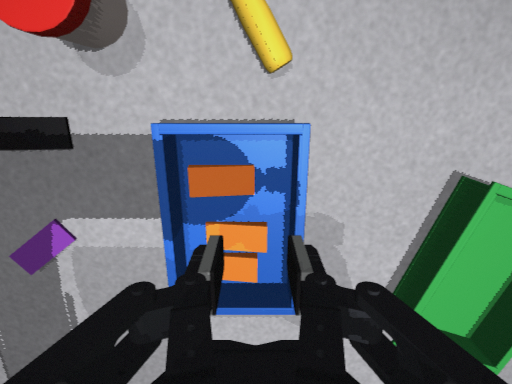

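View pics/s7c.png

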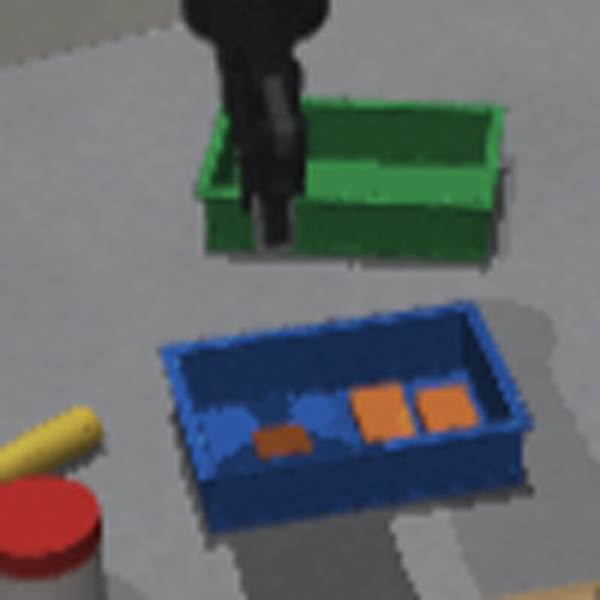

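The wedge lies flat in the blue tray's empty half, in the wrist view at about (222,181). Now the bolt: with the fingers shut I come down behind the knob.

```bash
python3 - <<'E'
from h import *
p=np.array(robot.read_state()['tool_pos'])
robot.move_linear([p[0],p[1],.27],v=.25)
robot.command_gripper(0.0)
k=np.array([.5858,.1467,0]); s0=k+.031*ycup
robot.reach(s0+[0,0,.26],rot(xcup)); st()
robot.move_linear(s0+[0,0,.205],v=.12); robot.hold(.1); st()
m=robot.camera_model('wrist'); im=robot.camera('wrist'); cv2.imwrite('pics/w8.png',im)
im=robot.camera('scene'); crop(im,250,170,350,270,6,'pics/s8c.png')
E
```

```text
t16.03 pos [0.5937 0.1758 0.2601] cup [ 0.     -0.0375  0.2601] F [-0.1 -0.5 -0.3] w0.0001 q [ 0.61  0.09  0.18  0.   -1.66  2.28]
t16.74 pos [0.594  0.1767 0.2065] cup [ 1.000e-04 -3.660e-02  2.065e-01] F [0.5 0.3 0.6] w0.0005 q [ 0.61  0.09  0.08  0.   -1.56  2.28]
```

View pics/w8.png

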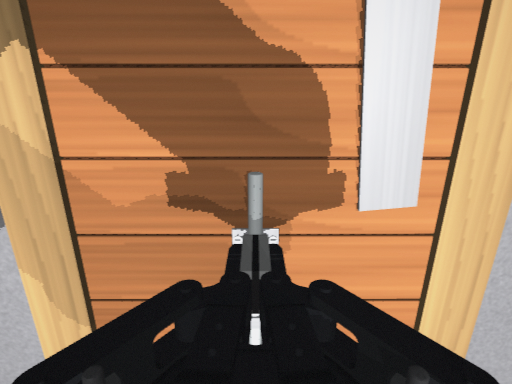

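View pics/s8c.png

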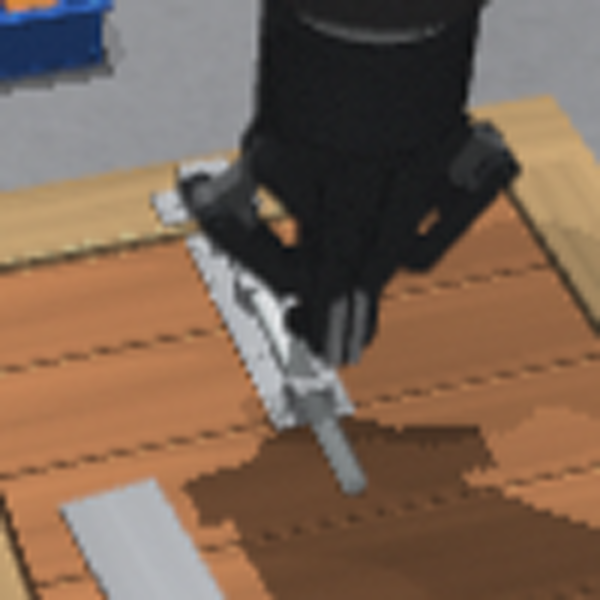

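```bash
python3 - <<'E'
from h import *
s=robot.read_state(); p=np.array(s['tool_pos']); f0=np.array(s['force'])
b=np.array([.5858,.1467,0])+.031*ycup
robot.move_linear(b+[0,0,.181],v=.06); s=st()
F=lambda s: float(np.dot(np.array(s['force']),ycup))
d=0.; 
while d<.066:
    d+=.002 if (d>.045 or d<.015) else .004
    robot.move_linear(b-d*ycup+[0,0,.181],v=.03); s=robot.read_state()
    print('d%.3f y%.4f z%.4f Fy%.1f Fz%.1f'%(d,wcup(s['tool_pos'])[1],s['tool_pos'][2],F(s),s['force'][2]))
    if F(s)>14: break
st()
im=robot.camera('scene'); crop(im,250,170,350,270,6,'pics/s9c.png')
E
```

```text
t17.39 pos [0.5934 0.1766 0.1807] cup [-0.0005 -0.0368  0.1807] F [ 0.4  0.2 -0.7] w0.0003 q [ 0.61  0.09  0.03  0.   -1.51  2.28]
d0.002 y-0.0387 z0.1815 Fy-0.5 Fz-0.4
d0.004 y-0.0408 z0.1811 Fy0.3 Fz-0.9
d0.006 y-0.0428 z0.1810 Fy0.9 Fz-0.1
d0.008 y-0.0448 z0.1810 Fy-1.2 Fz0.4
d0.010 y-0.0468 z0.1811 Fy0.2 Fz0.5
d0.012 y-0.0488 z0.1810 Fy0.7 Fz0.2
d0.014 y-0.0504 z0.1810 Fy1.7 Fz-0.4
d0.016 y-0.0524 z0.1810 Fy3.1 Fz-1.4
d0.020 y-0.0568 z0.1810 Fy3.4 Fz0.0
d0.024 y-0.0609 z0.1810 Fy1.7 Fz-1.3
d0.028 y-0.0649 z0.1810 Fy1.3 Fz0.3
d0.032 y-0.0689 z0.1810 Fy2.0 Fz-0.8
d0.036 y-0.0729 z0.1810 Fy2.5 Fz-0.4
d0.040 y-0.0769 z0.1810 Fy2.5 Fz-0.4
d0.044 y-0.0809 z0.1810 Fy2.3 Fz-0.8
d0.048 y-0.0849 z0.1810 Fy2.7 Fz-0.6
d0.050 y-0.0868 z0.1810 Fy3.4 Fz-0.3
d0.052 y-0.0888 z0.1810 Fy2.3 Fz-0.2
d0.054 y-0.0908 z0.1810 Fy3.1 Fz0.3
d0.056 y-0.0911 z0.1810 Fy8.5 Fz-1.8
d0.058 y-0.0913 z0.1811 Fy13.9 Fz-1.3
d0.060 y-0.0915 z0.1811 Fy19.8 Fz-2.2
t23.16 pos [0.5799 0.1236 0.1811] cup [-0.0005 -0.0915  0.1811] F [ 3.9 19.5 -2.2] w-0.0000 q [ 0.54  0.02 -0.04 -0.01 -1.5   2.35]
```

View pics/s9c.png

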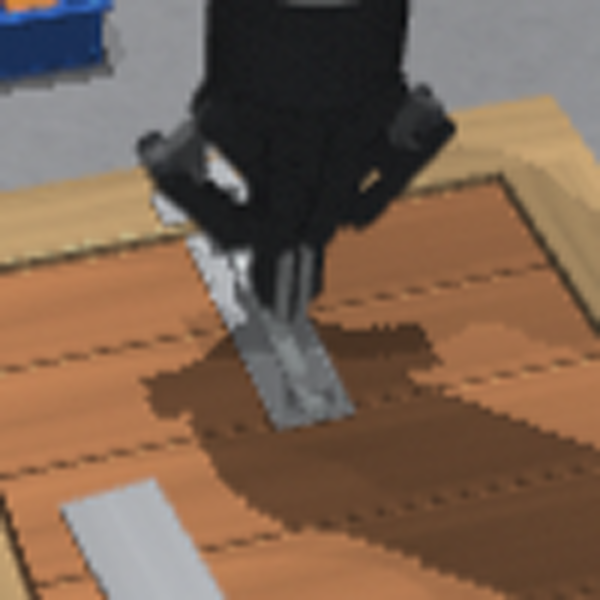

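The bolt ran about 41 mm with around 2–3 N of drag and then met a hard stop at 20 N. I'll back away and look.

```bash
python3 - <<'E'
from h import *
robot.hold(.3); p=np.array(robot.read_state()['tool_pos'])
robot.move_linear(p+.02*ycup,v=.08); q=p+.02*ycup
robot.move_linear([q[0],q[1],.30],v=.2); 
robot.reach(cupw([-.03,-.12,.36]),rot(-ycup)); robot.hold(.2); st()
m=robot.camera_model('wrist'); im=robot.camera('wrist'); cv2.imwrite('pics/w10.png',im)
u,v=proj(m,cupw([0,-.15,.16])).astype(int); print(u,v)
x0=max(0,u-100);y0=max(0,v-60); crop(im,x0,y0,x0+200,y0+120,4,'pics/w10c.png')
print('home: knob',(proj(m,cupw([0,-.0675-.0415,.186]))-[x0,y0])*4,'tip',(proj(m,cupw([0,-.2,.158]))-[x0,y0])*4)
im=robot.camera('scene'); cv2.imwrite('pics/s10.png',im); crop(im,250,170,350,270,6,'pics/s10c.png')
im=robot.camera('top'); cv2.imwrite('pics/t10.png',im)
E
```

```text
t26.30 pos [0.5443 0.1033 0.3597] cup [-0.03   -0.1199  0.3597] F [-0.1  0.2 -0.8] w0.0001 q [ 0.55 -0.03  0.23 -0.   -1.84  0.77]
282 141
home: knob [255.45363055 256.25081658] tip [573.08793445 240.1499004 ]
```

View pics/w10c.png

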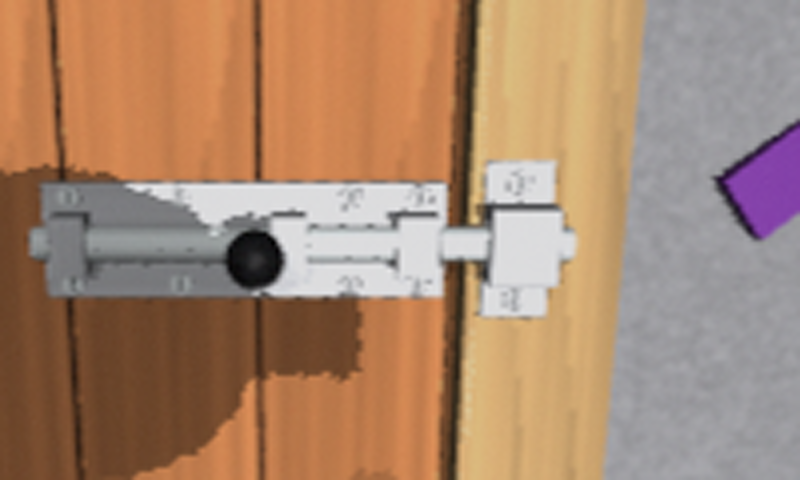

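View pics/s10c.png

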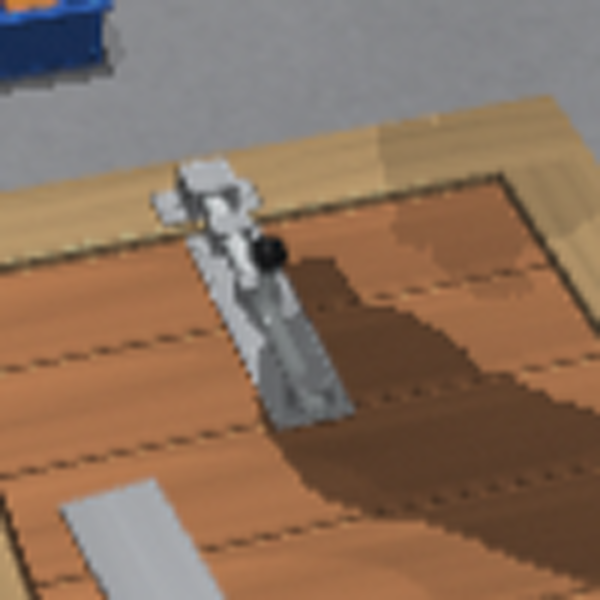

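View pics/s10.png

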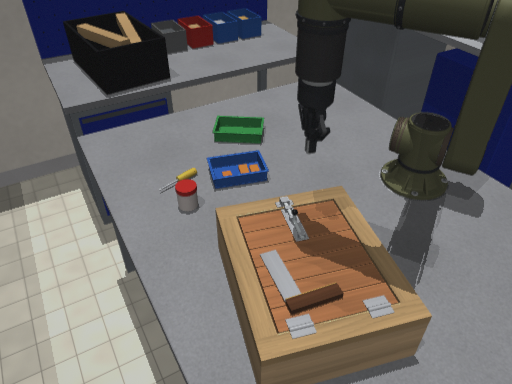

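View pics/t10.png

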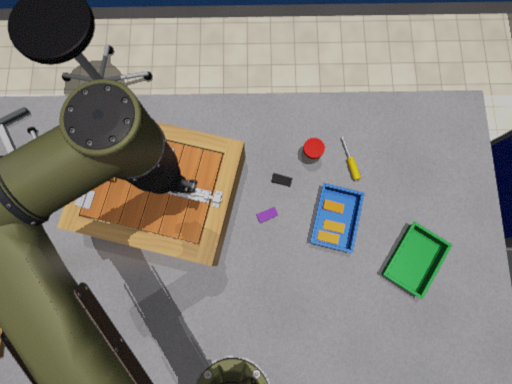

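The bolt's tip shows beyond the keeper: it ends at x≈575 in the crop, with the keeper's far side at 560, which is about 4–5 mm. The door is flush, three wedges lie in the blue tray, and the square, jar and screwdriver look unmoved. Handing in.

```bash
python3 - <<'E'
from h import *
robot.sign_off(); st()
E
```

```text
the job is handed in; nothing more can be done
the job is handed in; nothing more can be done
```

The job was handed in at about 26 s of the 58 s allowed; no verdict was reported.

- **Wedge:** I gripped it by the head, drew it straight up out of the gap and released it in the blue tray. The last pictures show it lying flat in the tray's empty half.
- **Bolt:** I pushed the knob with the closed fingers until it met the hard stop at about 20 N, after roughly 41 mm of travel. The final wrist view shows the tip about 4–5 mm out beyond the keeper, which agrees with fully home (5 mm).
- **Everything else:** The door looks flush, and the gripper stood clear in the air. The jar, screwdriver, square blade, look-alikes and green tray appear unmoved.
- **Checks that disagreed:** The wrist and fixed cameras differed by 2–3 mm on positions in the plane. I settled the grasp by centring the wedge head between the jaws in a close wrist view. The tray outline also fitted about 2 mm off, which was within the room available.

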